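# Hang the walking robot on its lifting test stand

## Robot

A 6-joint arm with a two-finger parallel gripper is mounted at the origin on the work surface. World frame = base frame: x ahead of the robot, y to its left, z up, the work surface at z = 0. Lengths are in mm, angles in rad, forces in N, time in s.
With the tool pointing down it reaches from about 275 to 1000 mm from the base axis. Payload 8.4 kg.
Tool frame: the origin (TCP) lies midway between the tips of the shut fingers; the grasp point (between the pads) lies 19 mm behind it; z points along the fingers, y is the line along which they close (so a half turn about z gives the same grasp; the last joint's range is limited). The gripper opens to 85 mm and grips with 20 to 120 N. Pads are 22 mm wide; open, the fingers measure 114 mm over their backs; the gripper's body (76 mm by 85 mm) begins 54 mm behind the grasp point. The pads swing forward as they close: fully open they stand 13 mm farther back than shut.
Start: joints at [1.227, 0.353, 1.633, -0, 1.155, -0.002], TCP at [209.488, 588.848, 231.281] pointing down, gripper open.
Joint ranges: [-2.63, 2.63], [-0.92, 2.1], [0.06, 2.66], [-1.3, 4.44], [0, 2.69], [-3.02, 3.02]. Speed limits (rad/s): [2.22, 2.22, 2.79, 3.14, 3.14, 3.14].

## Interface

Orientations are given as [roll, pitch, yaw] about the fixed x, y, z axes, in that order (R = Rz(yaw) Ry(pitch) Rx(roll)).
In Python, from rig import telemetry, optics, r gives the robot as it stands.
- The arm moves only by the tool play_rows, never from a script. Its arguments are lists of equal length, an entry for each row: "dp": the shift along the tool's x, y, z in units of 40 mm (1.0 is 40 mm), a list of three; "rot": the turn, a rotation vector about the tool's x, y, z in units of 6 degrees (1.0 is 6 degrees), a list of three. In form: {"dp": [[tx, ty, tz], ...], "rot": [[ax, ay, az], ...]}. A call has 1 to 5 rows; each row is the pose to reach, as a shift and turn from the pose commanded when the call began, along the tool's axes at that moment; what a row does not reach only later rows make up. A row lasts 1/12 s, in which the tool goes at most 41.7 mm and 7.16 degrees, less where a joint would pass 70% of its speed; a pose out of reach is approached as far as the arm can. A call with a gripper value outside its range is refused whole. "fingers" is the opening, from 0 (shut) to 1 (fully open), set as the call begins (left out, the last holds). The fingers move at their own pace and stop on an object; "grip_force" is the grip in N (left out, the last holds). Time passes only in rows, so rows that repeat a pose let the fingers close. It gives the time, the measured TCP pose, the force, the opening and the grip force at its end, in the units of the state.
- telemetry.sense(): the state, without advancing time (a new reading comes with each control period).
- optics.grab_frame(name): name is "scene" or "side" or "wrist"; returns a dict with "color" (400x640x3 uint8, red, green, blue), "mtx" (3x3 intrinsics, pixels), "R" (3x3) and "t" (3): a world point X has camera coordinates R X + t; the wrist camera has in their place "mount" (4x4, takes a point from camera to tool coordinates, whose origin is the TCP and whose axes are the flange's). Camera axes: x right, y down, z forward; pixel columns grow to the right and rows downward; lengths in mm; the calibration is good to about 2 mm. A picture is of the moment at which its call begins: read the wrist's pose just before it. There is no depth.
- r.sign_off(): hands the job in; it is judged then, once.
The state is a dict: "clock": time; "qpos": joint angles; "qvel": joint speeds; "joint_efforts": joint torques, N m; "eef_pos": TCP position; "tcp_rot": TCP orientation; "contact_force": force on the tool from outside, world axes, zero at the start; "wrist_torque": the same for the moment, N m; "opening": opening from 0.0 (shut) to 1.0 (fully open); "grasp_force": force on a finger pad.
Only numpy, scipy, OpenCV 4.12 (cv2) and the standard library are available. Lean on these libraries where they do the work, as an engineer would, in place of code of your own. Each camera call takes 0.05 s, during which the arm holds its last target. There are 200 camera calls.

## Task

Hang the little four-legged robot on the lifting stand by its carrying handle, ready for a leg test: bring the yellow hook right down, slide the robot on its feet (do not carry it) until its nose is pressed squarely home, firmly but gently, against the rubber bumper and the hook is under the middle of its handle, then raise the hook all the way to the top by its red grip. Leave the robot hanging level and still, let go, and do not disturb the other things on the mat.

Things in the scene. Friction and masses are not known exactly. Their poses are not given: they have to be found in the camera images.
- walker: small four-legged robot, legs folded, 190 long, 120 wide, 0.5 to 0.75 kg, on four ball feet (radius 13, at 70 ahead/behind, 52 to each side); black shell 150 x 72, its back 85 up; centre of mass on the middle axis, about 60 up. Origin on the mat under its centre, x to the nose, z up. Slides on the mat at 2.5 to 5.5 N. Starts 100 to 180 mm short of the stand's bumper, nose roughly towards it
- walker_handle (a point): underside centre of the white strap handle across the robot's back at mid-length, 117 above its origin. Strap 18 wide (along the robot), 84 long (across), 6 thick, on two end posts; the opening under it, 70 wide and 32 high, is open to front and rear. Axes as the robot
- walker_tail (a point): centre of the flat outer face of the grey rear bumper bar (110 wide, 16 high), 95 behind the robot's origin and 54 above it
- walker_nose (a point): centre of the flat outer face of the grey front bumper bar (110 wide, 16 high), 95 ahead of the robot's origin and 54 above it
- stand: fixed lifting stand: base plate, aluminium column 40 x 40, top 266 above the mat. Origin on the mat under the column axis, z up. Hook points along its -x, red grip along its +y. Rubber bumper on the -x side, 96 wide, 26 high, centred 54 above the mat, face at x = -40. Robot home: moving along the stand's +x, axes parallel, nose on the bumper: its origin is then at x = -135, y = 0 in this frame
- carriage (a joint): height of the hook carriage on the column: 0 bottom stop, 0.080 m top stop, up positive. Spring-balanced with a friction brake: it stays where left, also loaded; moving it takes 4 to 16 N either way. Starts 30 to 65 mm up, where the hook is too high for the handle. Right down, the hook passes under the strap with 10 mm to spare and 7 mm above the robot's back
- hook_seat (a point): top centre of the yellow hook's flat seat: 20 wide, 8 thick, 30 long between the stem (column side, rising 32 to the boom) and a 7 high lip at the free end. 135 from the column axis on the stand's -x side, 100 above the mat when the carriage is down; the hook ends 156 from the column axis. Axes as the stand
- lift_grip (a point): middle of the carriage's round red grip: diameter 18, 66 long, level, along the stand's y axis, 95 from the column axis on the stand's +y side, 130 above the mat when the carriage is down; free all round. A 12 rod joins it to the carriage; a disc of diameter 24 ends it. Axes as the stand
- bottle: bystander: white bottle with black cap, diameter 36, height 105, standing; origin at its foot
- battery: bystander: blue and yellow battery pack 120 x 35 x 26 lying flat; origin under its middle
- driver: bystander: screwdriver with red handle, 170 long, lying behind the stand; origin under it

How it is judged (in metres and radians):
On the way, in this order (a step that is already met when the one before it is completed fails the run):
1. the hook carriage is right down (within 6 mm of the bottom stop) while the robot still stands off the hook (value of joint carriage below 0.006 m and x of walker_handle in the frame of hook_seat below -0.03 m), for 0.2 s.
2. the robot stands on the mat with its handle over the hook's seat and its nose squarely on the bumper (middle of the nose within 2.5 mm of the rubber), pressed on it with at least 1 N (value of joint carriage below 0.01 m and x of walker_handle in the frame of hook_seat above -0.007 m and y of walker_handle in the frame of hook_seat between -0.02 and 0.02 m and height (world z) of walker below 0.008 m and x of walker_nose in the frame of stand above -0.0425 m and contact force between walker and stand above 1 N), for 0.05 s.
At the end, for the whole second after the job is handed in: The carriage is within 8 mm of its top stop and stays there; the robot hangs on the hook by its handle (handle underside on the seat, within 12 mm along and 20 mm across its centre), feet clear of the mat by more than 40 mm, level within 10 degrees and still (under 20 mm/s) (value of joint carriage above 0.072 m and x of walker_handle in the frame of hook_seat between -0.012 and 0.012 m and y of walker_handle in the frame of hook_seat between -0.02 and 0.02 m and z of walker_handle in the frame of hook_seat between -0.005 and 0.006 m and angle between walker's own z axis and vertical below 0.17 rad and height (world z) of walker above 0.045 m and linear speed of walker below 0.02 m/s and angular speed of walker below 0.25 rad/s); the robot touches nothing.
It fails at once if the robot is off the mat (more than 17 mm) while its handle is not on the hook (height (world z) of walker above 0.02 m and distance between walker_handle and hook_seat above 0.03 m).
It fails at once if the robot is rammed or jammed against the stand (more than 30 N) (contact force between walker and stand above 30 N).
It fails at once if the robot is tipped by more than 30 degrees (angle between walker's own z axis and vertical above 0.52 rad).
It fails at once if a bystander is moved by more than 20 mm (distance of any of bottle, battery, driver from where it was at the start of the episode above 0.02 m).
It also fails if it takes over 72 s, if anything falls off the work surface, if the arm or the gripper's body presses on something with over 40 N, if the wrist force passes 120 N, or if a joint passes its speed limit or range.

## Working session

There is one attempt and no reset: what is moved stays moved. The work goes in short steps, Python scripts to look and compute and a tool call to move; the robot and the scene stay as the last step left them, time stands still between calls to the robot, and variables do not carry over. Pictures are saved under pics/ and viewed, at most 10 in all, crops included, and the job is handed in when it is done.

Besides the shell and the picture viewer there is one more tool, called after "Request:" by a JSON object that holds its "name" and its "arguments", one argument or row to a line. play_rows: Moves the arm, as the interface text tells. Its arguments: {"type":"object","properties":{"dp":{"type":"array"},"rot":{"type":"array"},"fingers":{"type":"number"},"grip_force":{"type":"number"}},"required":["dp","rot"]}

```bash
ls; mkdir -p pics; python3 - <<'E'
from rig import telemetry, optics, r
import cv2
print(telemetry.sense())
for n in ("scene","side"):
    f=optics.grab_frame(n); cv2.imwrite(f"pics/{n}0.png",f["color"][:,:,::-1]); print(n,f["mtx"],f["R"],f["t"])
E
```

```text
pics
{'clock': 0.0, 'qpos': array([ 1.22659185e+00,  3.53673095e-01,  1.63412182e+00,  2.35467953e-05,
        1.15521567e+00, -2.42123723e-03]), 'qvel': array([ 0.00096323,  0.0008033 , -0.00066793,  0.00089466, -0.00054127,
        0.00029171]), 'joint_efforts': array([ 5.05125299e-04, -6.05272794e+01, -3.42066193e+01, -3.86557474e-05,
        9.43991763e-03,  1.59151489e-05]), 'eef_pos': array([209.32481901, 588.39920127, 230.55137602]), 'tcp_rot': array([-3.14017478e+00, -2.49621270e-05,  2.79979988e+00]), 'contact_force': array([ 0.77128558,  0.21725257, -0.21739998]), 'wrist_torque': array([-0.05403176, -0.01643709,  0.00365165]), 'grasp_force': 0.0, 'opening': 0.9987923923964649}
scene [[437.92343859   0.         325.09691172]
 [  0.         437.92343859 200.17458477]
 [  0.           0.           1.        ]] [[ 0.20395389  0.97892917 -0.01002445]
 [ 0.56157115 -0.12537512 -0.81787464]
 [-0.80189816  0.16117927 -0.57530913]] [-203.73146966 -224.98283574 1334.81019441]
side [[381.3431214    0.         317.69179471]
 [  0.         381.3431214  194.99012874]
 [  0.           0.           1.        ]] [[ 0.90597207 -0.42304086 -0.01584442]
 [-0.2556286  -0.51684641 -0.8170213 ]
 [ 0.33744426  0.74424876 -0.57638976]] [-526.46135203  276.50151876  575.67927885]
```

View pics/scene0.png

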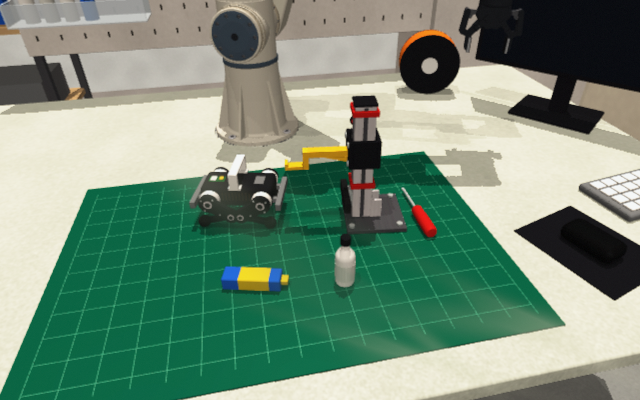

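View pics/side0.png

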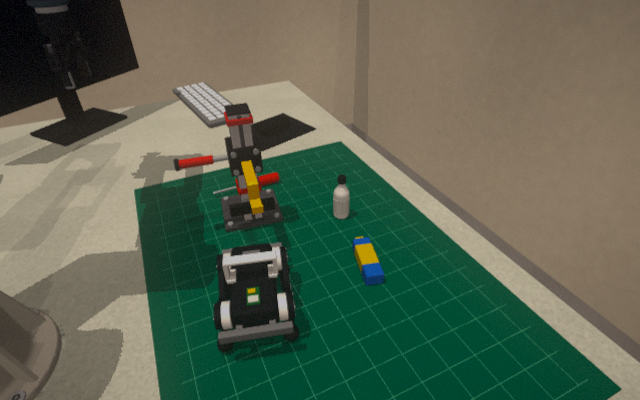

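```bash
python3 - <<'E'
import cv2
a=cv2.imread("pics/scene0.png")[90:240,185:420]; cv2.imwrite("pics/c1.png",cv2.resize(a,None,fx=3.4,fy=3.4,interpolation=cv2.INTER_CUBIC))
b=cv2.imread("pics/side0.png")
c=lambda y0,y1:cv2.resize(b[y0:y1,165:315],None,fx=4,fy=4,interpolation=cv2.INTER_CUBIC)
cv2.imwrite("pics/c2.png",c(95,235));cv2.imwrite("pics/c3.png",c(230,360))
E
```

```text
(no output)
```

View pics/c1.png

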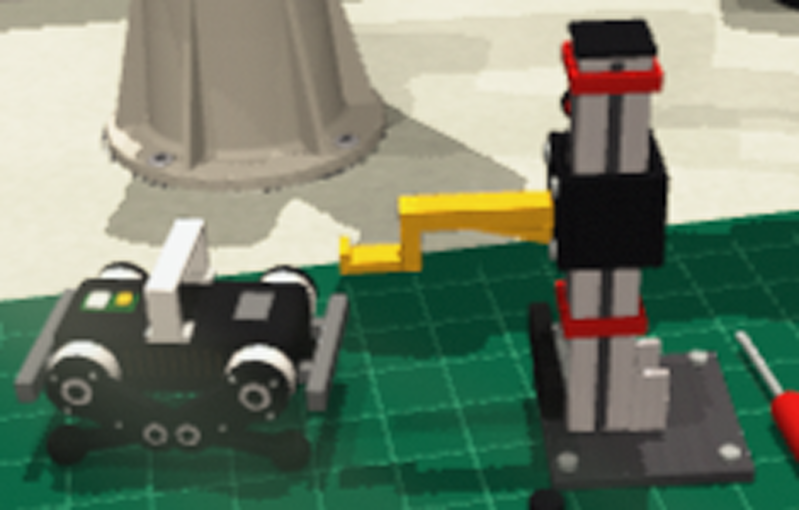

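View pics/c2.png

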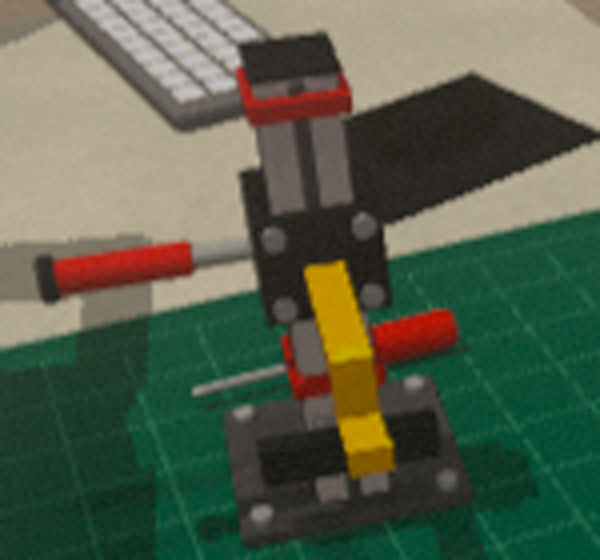

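View pics/c3.png

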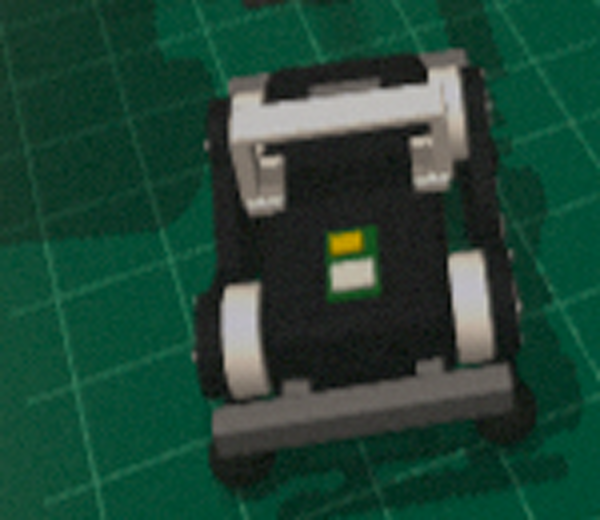

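```bash
cat > fit.py <<'E'
import numpy as np, sys
from scipy.optimize import least_squares
K={'s':(437.92,325.097,200.175),'d':(381.343,317.692,194.99)}
R={'s':np.array([[0.20395389,0.97892917,-0.01002445],[0.56157115,-0.12537512,-0.81787464],[-0.80189816,0.16117927,-0.57530913]]),
'd':np.array([[0.90597207,-0.42304086,-0.01584442],[-0.2556286,-0.51684641,-0.8170213],[0.33744426,0.74424876,-0.57638976]])}
T={'s':np.array([-203.73146966,-224.98283574,1334.81019441]),'d':np.array([-526.46135203,276.50151876,575.67927885])}
def proj(c,X):
    p=R[c]@X+T[c]; f,u,v=K[c]; return np.array([f*p[0]/p[2]+u,f*p[1]/p[2]+v])
c1=lambda u,v:('s',185+u/3.4,90+v/3.4)
c2=lambda u,v:('d',165+u/4,95+v/4)
c3=lambda u,v:('d',165+u/4,230+v/4)
W=[((-95,55,46),c3(215,457)),((-95,-55,46),c3(514,408)),((-9,35,117),c3(258,139)),((-9,-35,117),c3(417,122)),
((-70,-52,13),c1(67,447)),((70,-52,13),c1(290,448)),((-9,-42,123),c1(148,275)),((-9,42,123),c1(178,220)),((9,42,123),c1(205,221)),
((95,-55,46),c1(326,410)),((95,-55,62),c1(328,375)),((95,55,62),c1(347,295)),((-95,-55,46),c1(17,397)),((-95,55,62),c1(62,290))]
S=[((-40,48,67,0),c2(260,435)),((-40,-48,67,0),c2(438,410)),((-40,-48,41,0),c2(438,455)),((-40,48,41,0),c2(265,485)),
((-156,10,92,1),c2(352,473)),((-156,-10,92,1),c2(393,465)),((-156,-10,92,1),c1(342,272)),((-120,-10,100,1),c1(402,240)),
((0,62,130,1),c2(190,258)),((0,128,130,1),c2(50,277)),((0,0,266,0),c2(288,60)),((0,0,266,0),c1(612,38))]
def tf(p,P): c,s=np.cos(p[2]),np.sin(p[2]); return np.array([p[0]+c*P[0]-s*P[1],p[1]+s*P[0]+c*P[1],P[2]])
def res(p,L,st):
    o=[]
    for P,(c,u,v) in L:
        q=tf(p,P)
        if st: q[2]+=p[3]*P[3]
        o.append(proj(c,q)-(u,v))
    return np.array(o)
if __name__=="__main__":
    np.set_printoptions(precision=1,suppress=True)
    w=least_squares(lambda p:res(p,W,0).ravel(),[350,200,1.5],loss='soft_l1',x_scale=[10,10,.05]).x
    s=least_squares(lambda p:res(p,S,1).ravel(),[350,450,1.5,50],loss='soft_l1',x_scale=[10,10,.05,10]).x
    print('walker',w[:2],w[2].round(4));print(res(w,W,0).T)
    print('stand',s[:2],s[2].round(4),s[3]);print(res(s,S,1).T)
    print('seat',tf(s,(-135,0,100)),'grip',tf(s,(0,95,130+s[3])),'home',tf(s,(-135,0,0)),'tail',tf(w,(-95,0,54)))
E
python3 fit.py
```

```text
walker [432.3 -66.4] 1.3128
[[ 0.7  0.1 -2.8  2.5  1.2  1.  -0.3  0.   0.3  0.9 -0.2  0.8  1.   1.2]
 [ 2.   2.   3.5  1.5 -0.7  0.6  3.9 -0.5 -0.7  0.4  4.3 -0.7  2.1 -0.9]]
stand [500.8 183.6] 1.4352 39.668812519029906
[[-0.7 -0.3  0.7 -0.1 -0.1  0.7  0.3  0.6 -0.1  0.9 -0.3  0.9]
 [ 5.3  3.   1.3  2.5  0.3  0.1 -0.6  4.5 -1.  -0.4 -0.8 -0.7]]
seat [482.6  49.9 100. ] grip [406.7 196.5 169.7] home [482.6  49.9   0. ] tail [ 408.  -158.3   54. ]
```

```bash
cat > mv.py <<'E'
import sys,numpy as np
from rig import telemetry
from scipy.spatial.transform import Rotation as Ro
def show(x,y,z,heading):   # heading = world heading of tool y, tool down
    s=telemetry.sense(); A=Ro.from_euler('xyz',s['tcp_rot'])
    B=Ro.from_euler('xyz',[np.pi,0,heading+np.pi/2])
    d=A.inv().apply(np.array([x,y,z])-s['eef_pos'])/40
    rv=(A.inv()*B).as_rotvec(degrees=True)/6
    print('t',round(s['clock'],2),'pos',s['eef_pos'].round(1),'F',s['contact_force'].round(1),'dp',d.round(3),'rot',rv.round(3))
if __name__=="__main__": show(*map(float,sys.argv[1:5]))
E
python3 mv.py 406.7 196.5 231 1.4352
```

```text
t 0.1 pos [209.3 588.4 230.6] F [0.3 0.2 0.7] dp [-7.933 -7.577 -0.   ] rot [-0.013 -0.002 -1.969]
```

Request:
{"name": "play_rows", "arguments": {
  "dp": [
    [-0.7,-0.7,0],
    [-1.4,-1.4,0],
    [-2.1,-2.1,0],
    [-2.8,-2.8,0],
    [-3.5,-3.5,0]
  ],
  "rot": [
    [0,0,-0.5],
    [0,0,-1],
    [0,0,-1.5],
    [0,0,-1.97],
    [0,0,-1.97]
  ],
  "fingers": 1
}}

```text
clock: 0.52
eef_pos: [294.6, 408.2, 230.9]
tcp_rot: [-3.141, -0.0, 3.01]
contact_force: [0.4, 0.3, 0.1]
opening: 1.0
grasp_force: 0.0
```

```bash
python3 mv.py 406.7 196.5 231 1.4352
```

```text
t 0.52 pos [294.6 408.2 230.9] F [0.4 0.3 0.1] dp [-3.473 -4.878 -0.   ] rot [-0.005 -0.002  0.036]
```

Request:
{"name": "play_rows", "arguments": {
  "dp": [
    [-0.5,-0.8,0],
    [-1.0,-1.5,0],
    [-1.5,-2.2,0],
    [-2.0,-2.9,0],
    [-2.5,-3.6,0]
  ],
  "rot": [
    [0,0,0],
    [0,0,0],
    [0,0,0],
    [0,0,0],
    [0,0,0]
  ]
}}

```text
clock: 0.93
eef_pos: [374.3, 252.1, 231.2]
tcp_rot: [-3.141, -0.0, 3.006]
contact_force: [0.6, 0.4, 0.6]
opening: 1.0
grasp_force: 0.0
```

Request:
{"name": "play_rows", "arguments": {
  "dp": [
    [-0.5,-0.7,0],
    [-0.97,-1.28,0],
    [-0.97,-1.28,0],
    [-0.97,-1.28,0]
  ],
  "rot": [
    [0,0,0],
    [0,0,0],
    [0,0,0],
    [0,0,0]
  ]
}}

```text
clock: 1.27
eef_pos: [406.0, 196.6, 231.1]
tcp_rot: [-3.141, -0.0, 3.003]
contact_force: [0.2, -0.5, 0.1]
opening: 1.003
grasp_force: 0.0
```

```bash
python3 mv.py 406.7 196.5 231 1.4352; python3 - <<'E'
from rig import telemetry, optics
import cv2
f=optics.grab_frame("wrist");cv2.imwrite("pics/w1.png",f["color"][:,:,::-1]);print(f["mtx"],f["mount"])
E
```

```text
t 1.27 pos [406.  196.6 231.1] F [ 0.2 -0.5  0.1] dp [-0.017 -0.001  0.004] rot [-0.001 -0.003 -0.03 ]
[[344.63329452   0.         317.77149594]
 [  0.         344.63329452 195.1198938 ]
 [  0.           0.           1.        ]] [[-9.11718182e-05 -9.65638382e-01 -2.59889413e-01  6.64853535e+01]
 [ 9.99999879e-01 -2.13453209e-04  4.42291217e-04 -1.05553555e-01]
 [-4.82567605e-04 -2.59889341e-01  9.65638285e-01 -1.42957645e+02]
 [ 0.00000000e+00  0.00000000e+00  0.00000000e+00  1.00000000e+00]]
```

View pics/w1.png

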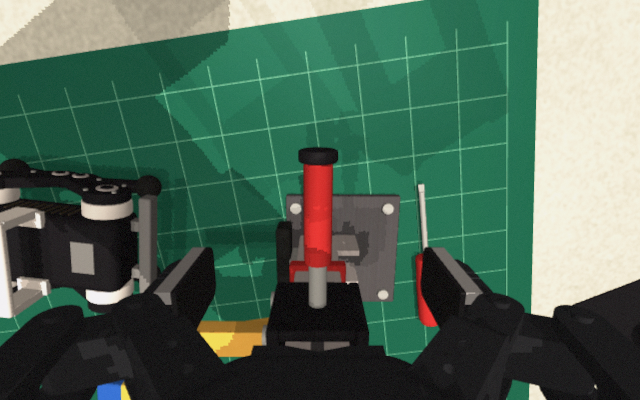

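Request:
{"name": "play_rows", "arguments": {
  "dp": [
    [0,0,0.8],
    [0,0,1.6],
    [0,0,2.0],
    [0,0,2.0]
  ],
  "rot": [
    [0,0,0],
    [0,0,0],
    [0,0,0],
    [0,0,0]
  ]
}}

```text
clock: 1.65
eef_pos: [402.7, 197.8, 148.1]
tcp_rot: [-3.138, -0.005, 3.008]
contact_force: [-0.3, -0.7, 0.2]
opening: 1.002
grasp_force: 0.0
```

Request:
{"name": "play_rows", "arguments": {
  "dp": [
    [0,0,0],
    [0,0,0],
    [0,0,0],
    [0,0,0],
    [0,0,0]
  ],
  "rot": [
    [0,0,0],
    [0,0,0],
    [0,0,0],
    [0,0,0],
    [0,0,0]
  ],
  "fingers": 0,
  "grip_force": 70
}}

```text
clock: 2.07
eef_pos: [406.1, 198.2, 152.2]
tcp_rot: [3.141, 0.001, 3.006]
contact_force: [0.7, 0.5, -0.8]
opening: 0.302
grasp_force: 0.0
```

Request:
{"name": "play_rows", "arguments": {
  "dp": [
    [0,0,0],
    [0,0,0],
    [0,0,0],
    [0,0,0],
    [0,0,0]
  ],
  "rot": [
    [0,0,0],
    [0,0,0],
    [0,0,0],
    [0,0,0],
    [0,0,0]
  ]
}}

```text
clock: 2.48
eef_pos: [405.8, 196.6, 152.0]
tcp_rot: [-3.14, 0.001, 3.007]
contact_force: [0.1, -8.7, 6.9]
opening: 0.185
grasp_force: 68.1
```

Request:
{"name": "play_rows", "arguments": {
  "dp": [
    [0,0,0.2],
    [0,0,0.4],
    [0,0,0.6],
    [0,0,0.75],
    [0,0,0.75]
  ],
  "rot": [
    [0,0,0],
    [0,0,0],
    [0,0,0],
    [0,0,0],
    [0,0,0]
  ]
}}

```text
clock: 2.9
eef_pos: [405.8, 196.7, 121.1]
tcp_rot: [-3.14, 0.001, 3.007]
contact_force: [3.1, -7.0, -4.8]
opening: 0.184
grasp_force: 68.2
```

Request:
{"name": "play_rows", "arguments": {
  "dp": [
    [0,0,0.1],
    [0,0,0.15],
    [0,0,0.2],
    [0,0,0.2]
  ],
  "rot": [
    [0,0,0],
    [0,0,0],
    [0,0,0],
    [0,0,0]
  ]
}}

```text
clock: 3.23
eef_pos: [405.9, 196.7, 116.7]
tcp_rot: [-3.14, 0.0, 3.007]
contact_force: [-13.5, -16.2, 55.5]
opening: 0.182
grasp_force: 74.6
```

Request:
{"name": "play_rows", "arguments": {
  "dp": [
    [0,0,-0.08],
    [0,0,-0.08],
    [0,0,-0.08]
  ],
  "rot": [
    [0,0,0],
    [0,0,0],
    [0,0,0]
  ]
}}

```text
clock: 3.48
eef_pos: [405.8, 196.7, 117.6]
tcp_rot: [-3.14, 0.001, 3.007]
contact_force: [-2.0, -9.3, 12.4]
opening: 0.188
grasp_force: 70.0
```

Request:
{"name": "play_rows", "arguments": {
  "dp": [
    [0,0,0],
    [0,0,0],
    [0,0,0],
    [0,0,0],
    [0,0,0]
  ],
  "rot": [
    [0,0,0],
    [0,0,0],
    [0,0,0],
    [0,0,0],
    [0,0,0]
  ],
  "fingers": 1
}}

```text
clock: 3.9
eef_pos: [405.6, 198.0, 116.5]
tcp_rot: [3.142, -0.0, 3.006]
contact_force: [-0.5, -0.2, 0.7]
opening: 0.882
grasp_force: 0.0
```

Request:
{"name": "play_rows", "arguments": {
  "dp": [
    [0,0,-0.9],
    [0,0,-1.8],
    [0,0,-2.7],
    [0,0,-3.5],
    [0,0,-3.5]
  ],
  "rot": [
    [0,0,0],
    [0,0,0],
    [0,0,0],
    [0,0,0],
    [0,0,0]
  ]
}}

```text
clock: 4.32
eef_pos: [408.5, 199.4, 262.5]
tcp_rot: [3.136, 0.008, 3.006]
contact_force: [2.1, 0.5, 0.4]
opening: 0.998
grasp_force: 0.0
```

```bash
python3 - <<'E'
from rig import telemetry, optics
import cv2,numpy as np
o=[]
f=optics.grab_frame("scene")["color"][110:240,185:395,::-1]; a=cv2.resize(f,None,fx=2.2,fy=2.2,interpolation=cv2.INTER_CUBIC)
g=optics.grab_frame("side")["color"][:,:,::-1][110:360,165:315]; b=cv2.resize(g,None,fx=2,fy=2,interpolation=cv2.INTER_CUBIC)
c=np.zeros((500,a.shape[1]+b.shape[1],3),np.uint8); c[:a.shape[0],:a.shape[1]]=a; c[:,a.shape[1]:]=b
cv2.imwrite("pics/v2.png",c);print(c.shape,a.shape)
E
python3 mv.py 424 -66 231 1.3128
```

```text
(500, 762, 3) (286, 462, 3)
t 4.42 pos [406.2 198.3 257.5] F [-0.1 -0.4  0.2] dp [-1.33  -6.487  0.655] rot [0.017 0.022 1.171]
```

View pics/v2.png

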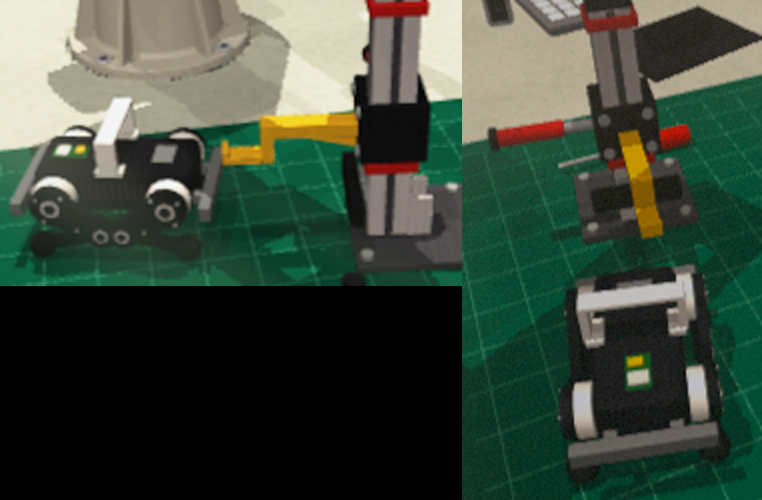

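Request:
{"name": "play_rows", "arguments": {
  "dp": [
    [-0.1,-0.9,0],
    [-0.22,-1.8,0],
    [-0.35,-2.7,0],
    [-0.45,-3.6,0],
    [-0.57,-4.5,0.3]
  ],
  "rot": [
    [0,0,0.3],
    [0,0,0.6],
    [0,0,0.9],
    [0,0,1.17],
    [0,0,1.17]
  ]
}}

```text
clock: 4.83
eef_pos: [403.7, 15.1, 244.3]
tcp_rot: [3.141, 0.0, 2.883]
contact_force: [1.9, -0.3, -0.3]
opening: 0.999
grasp_force: 0.0
```

```bash
python3 mv.py 403.3 -58.7 230 1.3128
```

```text
t 4.83 pos [403.7  15.1 244.3] F [ 1.9 -0.3 -0.3] dp [-0.462 -1.785  0.358] rot [ 0.002  0.005 -0.01 ]
```

Request:
{"name": "play_rows", "arguments": {
  "dp": [
    [-0.2,-0.8,0.2],
    [-0.46,-1.7,0.36],
    [-0.46,-1.72,0.36],
    [-0.46,-1.72,0.36]
  ],
  "rot": [
    [0,0,0],
    [0,0,0],
    [0,0,0],
    [0,0,0]
  ]
}}

```text
clock: 5.17
eef_pos: [402.7, -56.3, 228.2]
tcp_rot: [-3.141, -0.004, 2.879]
contact_force: [-0.4, -0.4, 0.4]
opening: 1.002
grasp_force: 0.0
```

```bash
python3 mv.py 403.3 -58.7 230 1.3128; python3 - <<'E'
from rig import telemetry, optics
import cv2
print(telemetry.sense()['tcp_rot'])
f=optics.grab_frame("wrist");cv2.imwrite("pics/w2.png",f["color"][:,:,::-1])
E
```

```text
t 5.17 pos [402.7 -56.3 228.2] F [-0.4 -0.4  0.4] dp [-0.029 -0.054 -0.045] rot [-0.004 -0.035 -0.042]
[-3.14113532 -0.00370217  2.87924336]
```

View pics/w2.png

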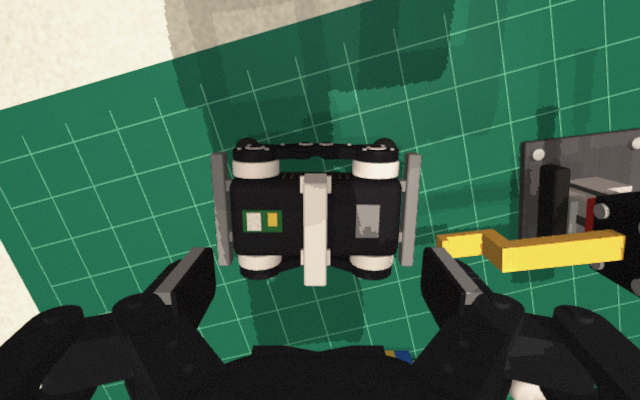

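Request:
{"name": "play_rows", "arguments": {
  "dp": [
    [0.09,-0.04,0.8],
    [0.09,-0.04,1.6],
    [0.09,-0.04,2.4],
    [0.09,-0.04,3.0],
    [0.09,-0.04,3.0]
  ],
  "rot": [
    [0,0,0],
    [0,0,0],
    [0,0,0],
    [0,0,0],
    [0,0,0]
  ]
}}

```text
clock: 5.63
eef_pos: [396.9, -53.5, 106.2]
tcp_rot: [-3.141, -0.008, 2.886]
contact_force: [-1.2, -0.3, 0.5]
opening: 0.996
grasp_force: 0.0
```

Request:
{"name": "play_rows", "arguments": {
  "dp": [
    [0,0,0],
    [0,0,0],
    [0,0,0],
    [0,0,0],
    [0,0,0]
  ],
  "rot": [
    [0,0,0],
    [0,0,0],
    [0,0,0],
    [0,0,0],
    [0,0,0]
  ],
  "fingers": 0,
  "grip_force": 30
}}

```text
clock: 6.05
eef_pos: [401.1, -55.4, 111.2]
tcp_rot: [3.141, 0.002, 2.884]
contact_force: [-0.0, -0.6, 0.2]
opening: 0.3
grasp_force: 0.0
```

Request:
{"name": "play_rows", "arguments": {
  "dp": [
    [0,0,0],
    [0,0,0],
    [0,0,0],
    [0,0,0],
    [0,0,0]
  ],
  "rot": [
    [0,0,0],
    [0,0,0],
    [0,0,0],
    [0,0,0],
    [0,0,0]
  ]
}}

```text
clock: 6.47
eef_pos: [400.5, -55.6, 110.8]
tcp_rot: [3.141, 0.001, 2.883]
contact_force: [-1.7, -0.1, 9.1]
opening: 0.202
grasp_force: 34.3
```

```bash
python3 mv.py 441.6 -2.2 106 1.4352
```

```text
t 6.47 pos [400.5 -55.6 110.8] F [-1.7 -0.1  9.1] dp [-0.651  1.552  0.12 ] rot [ 1.000e-03  8.000e-03 -1.175e+00]
```

Request:
{"name": "play_rows", "arguments": {
  "dp": [
    [-0.07,0.12,-0.015],
    [-0.14,0.28,-0.015],
    [-0.21,0.44,-0.015],
    [-0.28,0.62,-0.015],
    [-0.35,0.78,-0.015]
  ],
  "rot": [
    [0,0,-0.1],
    [0,0,-0.2],
    [0,0,-0.33],
    [0,0,-0.46],
    [0,0,-0.59]
  ]
}}

```text
clock: 6.88
eef_pos: [421.2, -31.6, 112.4]
tcp_rot: [-3.136, -0.001, 2.949]
contact_force: [-17.4, -24.4, 39.2]
opening: 0.2
grasp_force: 39.0
```

```bash
python3 mv.py 443.6 -2.5 110.8 1.4352
```

```text
t 6.88 pos [421.2 -31.6 112.4] F [-17.4 -24.4  39.2] dp [-0.411  0.821  0.034] rot [-0.054 -0.007 -0.549]
```

Request:
{"name": "play_rows", "arguments": {
  "dp": [
    [0,0,-0.03],
    [0,0,-0.06],
    [0,0,-0.06],
    [0,0,-0.06]
  ],
  "rot": [
    [0,0,0],
    [0,0,0],
    [0,0,0],
    [0,0,0]
  ]
}}

```text
clock: 7.22
eef_pos: [421.1, -28.8, 112.8]
tcp_rot: [3.142, -0.001, 2.945]
contact_force: [-1.2, -1.0, -3.9]
opening: 0.198
grasp_force: 33.0
```

Request:
{"name": "play_rows", "arguments": {
  "dp": [
    [-0.07,0.13,-0.01],
    [-0.16,0.29,-0.01],
    [-0.25,0.45,-0.01],
    [-0.34,0.61,-0.01],
    [-0.42,0.75,-0.01]
  ],
  "rot": [
    [0,0,-0.1],
    [0,0,-0.22],
    [0,0,-0.34],
    [0,0,-0.46],
    [0,0,-0.58]
  ]
}}

```text
clock: 7.63
eef_pos: [444.7, -1.9, 113.4]
tcp_rot: [3.141, 0.0, 3.008]
contact_force: [-0.7, -1.9, -5.5]
opening: 0.202
grasp_force: 33.0
```

Request:
{"name": "play_rows", "arguments": {
  "dp": [
    [0,0,0],
    [0,0,0]
  ],
  "rot": [
    [0,0,0],
    [0,0,0]
  ]
}}

```text
clock: 7.8
eef_pos: [444.4, -2.1, 113.3]
tcp_rot: [3.141, -0.0, 3.007]
contact_force: [0.5, 0.1, -5.3]
opening: 0.2
grasp_force: 32.6
```

```bash
python3 mv.py 451 52 112.8 1.4352;  python3 - <<'E'
from rig import telemetry, optics
import cv2,numpy as np
f=optics.grab_frame("wrist")["color"][80:,120:,::-1]
g=optics.grab_frame("side")["color"][:,:,::-1][110:360,165:315]; b=cv2.resize(g,None,fx=1.8,fy=1.8,interpolation=cv2.INTER_CUBIC)
c=np.zeros((450,520+270,3),np.uint8); c[:320,:520]=f; c[:,520:]=b
cv2.imwrite("pics/v3.png",c)
E
```

```text
t 7.8 pos [444.4  -2.1 113.3] F [ 0.5  0.1 -5.3] dp [0.017 1.362 0.013] rot [ 0.002 -0.001  0.011]
```

View pics/v3.png

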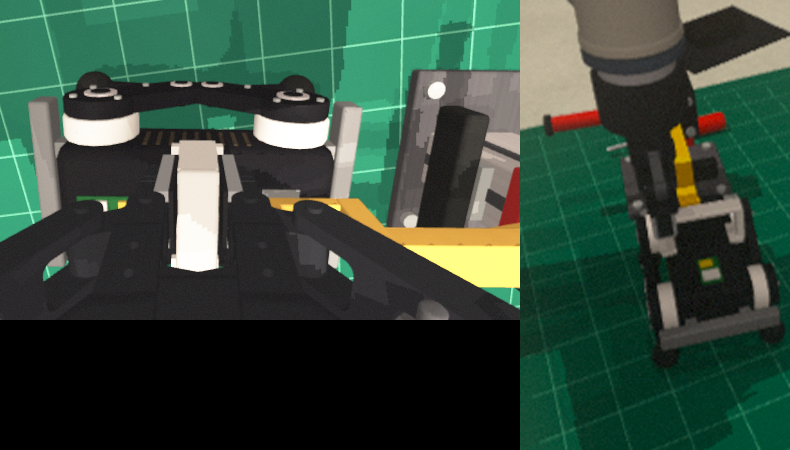

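Request:
{"name": "play_rows", "arguments": {
  "dp": [
    [0,0.15,0],
    [0,0.35,0],
    [0,0.55,0],
    [0,0.75,0],
    [0,0.9,0]
  ],
  "rot": [
    [0,0,0],
    [0,0,0],
    [0,0,0],
    [0,0,0],
    [0,0,0]
  ]
}}

```text
clock: 8.32
eef_pos: [449.0, 34.1, 113.5]
tcp_rot: [3.141, 0.0, 3.006]
contact_force: [0.2, -2.0, -5.9]
opening: 0.2
grasp_force: 33.1
```

Request:
{"name": "play_rows", "arguments": {
  "dp": [
    [0,0.05,0],
    [0,0.1,0],
    [0,0.15,0],
    [0,0.2,0],
    [0,0.2,0]
  ],
  "rot": [
    [0,0,0],
    [0,0,0],
    [0,0,0],
    [0,0,0],
    [0,0,0]
  ]
}}

```text
clock: 8.73
eef_pos: [450.2, 41.2, 113.5]
tcp_rot: [3.141, 0.0, 3.006]
contact_force: [0.7, -0.3, -6.5]
opening: 0.199
grasp_force: 32.6
```

Request:
{"name": "play_rows", "arguments": {
  "dp": [
    [0,0.05,0.01],
    [0,0.1,0.02],
    [0,0.15,0.02],
    [0,0.18,0.02],
    [0,0.18,0.02]
  ],
  "rot": [
    [0,0,0],
    [0,0,0],
    [0,0,0],
    [0,0,0],
    [0,0,0]
  ]
}}

```text
clock: 9.15
eef_pos: [451.3, 48.3, 112.7]
tcp_rot: [3.141, 0.001, 3.006]
contact_force: [0.9, 0.1, -5.4]
opening: 0.2
grasp_force: 32.9
```

Request:
{"name": "play_rows", "arguments": {
  "dp": [
    [0,0.03,0.01],
    [0,0.06,0.02],
    [0,0.075,0.02],
    [0,0.075,0.02]
  ],
  "rot": [
    [0,0,0],
    [0,0,0],
    [0,0,0],
    [0,0,0]
  ]
}}

```text
clock: 9.48
eef_pos: [451.6, 50.8, 112.2]
tcp_rot: [-3.141, 0.0, 3.006]
contact_force: [-1.7, -5.1, 0.9]
opening: 0.199
grasp_force: 33.8
```

Request:
{"name": "play_rows", "arguments": {
  "dp": [
    [0,0.02,0],
    [0,0.04,0],
    [0,0.04,0]
  ],
  "rot": [
    [0,0,0],
    [0,0,0],
    [0,0,0]
  ]
}}

```text
clock: 9.73
eef_pos: [452.0, 52.5, 112.2]
tcp_rot: [-3.141, 0.001, 3.006]
contact_force: [-0.6, -4.9, 0.5]
opening: 0.195
grasp_force: 33.8
```

Request:
{"name": "play_rows", "arguments": {
  "dp": [
    [0,0.025,0],
    [0,0.05,0],
    [0,0.05,0]
  ],
  "rot": [
    [0,0,0],
    [0,0,0],
    [0,0,0]
  ]
}}

```text
clock: 9.98
eef_pos: [452.4, 54.5, 112.1]
tcp_rot: [-3.142, 0.001, 3.006]
contact_force: [0.4, -5.7, -0.1]
opening: 0.203
grasp_force: 33.7
```

Request:
{"name": "play_rows", "arguments": {
  "dp": [
    [0,0.025,0],
    [0,0.05,0],
    [0,0.05,0]
  ],
  "rot": [
    [0,0,0],
    [0,0,0],
    [0,0,0]
  ]
}}

```text
clock: 10.23
eef_pos: [452.6, 54.9, 112.3]
tcp_rot: [-3.139, 0.001, 3.008]
contact_force: [-1.1, -17.9, 7.4]
opening: 0.196
grasp_force: 34.6
```

```bash
python3 - <<'E'
from rig import telemetry, optics
import cv2,numpy as np
rs=lambda i,k:cv2.resize(i,None,fx=k,fy=k,interpolation=cv2.INTER_CUBIC)
f=optics.grab_frame("wrist")["color"][60:,160:,::-1]
s=rs(optics.grab_frame("scene")["color"][110:240,205:405,::-1],2.4)
b=rs(optics.grab_frame("side")["color"][:,:,::-1][110:310,190:310],2.6)
c=np.zeros((600,800,3),np.uint8); c[:288,:480]=f[:288]; c[288:600,:480]=s; c[:520,485:797]=b
cv2.imwrite("pics/v4.png",c); print(telemetry.sense()['contact_force'])
E
```

```text
[ -0.59198801 -16.65355043   5.1782146 ]
```

View pics/v4.png

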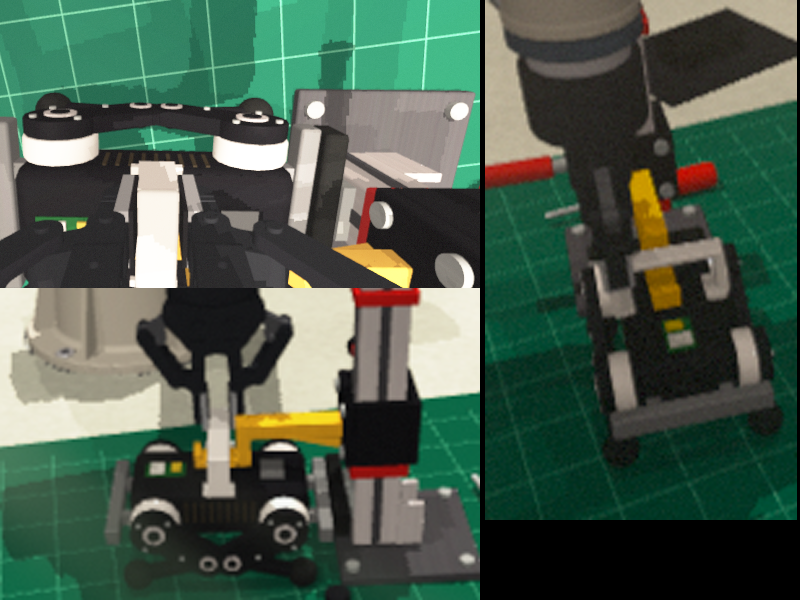

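Request:
{"name": "play_rows", "arguments": {
  "dp": [
    [0,0,0],
    [0,0,0],
    [0,0,0],
    [0,0,0],
    [0,0,0]
  ],
  "rot": [
    [0,0,0],
    [0,0,0],
    [0,0,0],
    [0,0,0],
    [0,0,0]
  ],
  "fingers": 1
}}

```text
clock: 10.8
eef_pos: [452.3, 56.9, 111.9]
tcp_rot: [3.141, 0.0, 3.006]
contact_force: [-0.5, -0.1, -1.1]
opening: 0.893
grasp_force: 0.0
```

Request:
{"name": "play_rows", "arguments": {
  "dp": [
    [0,0,-0.3],
    [0,0,-1.0],
    [0,0,-1.8],
    [0,0,-2.7],
    [0,0,-3.3]
  ],
  "rot": [
    [0,0,0],
    [0,0,0],
    [0,0,0],
    [0,0,0],
    [0,0,0]
  ]
}}

```text
clock: 11.22
eef_pos: [452.8, 56.9, 246.8]
tcp_rot: [3.141, 0.002, 3.006]
contact_force: [0.9, 0.3, 0.2]
opening: 1.002
grasp_force: 0.0
```

```bash
python3 mv.py 405.8 197.4 230 1.4352
```

```text
t 11.22 pos [452.8  56.9 246.8] F [0.9 0.3 0.2] dp [1.639 3.322 0.419] rot [0.008 0.022 0.003]
```

Request:
{"name": "play_rows", "arguments": {
  "dp": [
    [0.7,0.1,0],
    [1.4,0.7,0],
    [1.64,1.5,0.1],
    [1.64,2.4,0.3],
    [1.64,3.3,0.4]
  ],
  "rot": [
    [0,0,0],
    [0,0,0],
    [0,0,0],
    [0,0,0],
    [0,0,0]
  ]
}}

```text
clock: 11.63
eef_pos: [404.2, 197.7, 227.9]
tcp_rot: [3.141, 0.001, 3.006]
contact_force: [0.7, -0.7, 0.8]
opening: 1.002
grasp_force: 0.0
```

Request:
{"name": "play_rows", "arguments": {
  "dp": [
    [0,0,0],
    [0,0,0]
  ],
  "rot": [
    [0,0,0],
    [0,0,0]
  ]
}}

```text
clock: 11.8
eef_pos: [404.7, 197.8, 227.6]
tcp_rot: [-3.141, -0.001, 3.01]
contact_force: [-0.3, -0.7, -0.2]
opening: 1.001
grasp_force: 0.0
```

```bash
python3 mv.py 405.8 197.4 115 1.4352
```

```text
t 11.8 pos [404.7 197.8 227.6] F [-0.3 -0.7 -0.2] dp [-0.031 -0.006  2.814] rot [-0.001 -0.005  0.034]
```

Request:
{"name": "play_rows", "arguments": {
  "dp": [
    [-0.03,-0.03,0.8],
    [-0.03,-0.03,1.6],
    [-0.03,-0.03,2.4],
    [-0.03,-0.03,2.8],
    [-0.03,-0.03,2.8]
  ],
  "rot": [
    [0,0,0],
    [0,0,0],
    [0,0,0],
    [0,0,0],
    [0,0,0]
  ]
}}

```text
clock: 12.22
eef_pos: [403.6, 192.8, 112.9]
tcp_rot: [-3.138, -0.005, 3.005]
contact_force: [-0.5, 0.0, 0.5]
opening: 1.0
grasp_force: 0.0
```

Request:
{"name": "play_rows", "arguments": {
  "dp": [
    [0,0,0],
    [0,0,0],
    [0,0,0],
    [0,0,0],
    [0,0,0]
  ],
  "rot": [
    [0,0,0],
    [0,0,0],
    [0,0,0],
    [0,0,0],
    [0,0,0]
  ],
  "fingers": 0,
  "grip_force": 90
}}

```text
clock: 12.63
eef_pos: [406.6, 195.1, 116.9]
tcp_rot: [3.141, 0.002, 3.006]
contact_force: [-0.4, -0.5, -0.1]
opening: 0.297
grasp_force: 0.0
```

Request:
{"name": "play_rows", "arguments": {
  "dp": [
    [0,0,0],
    [0,0,0],
    [0,0,0],
    [0,0,0],
    [0,0,0]
  ],
  "rot": [
    [0,0,0],
    [0,0,0],
    [0,0,0],
    [0,0,0],
    [0,0,0]
  ]
}}

```text
clock: 13.05
eef_pos: [406.8, 196.3, 117.1]
tcp_rot: [3.139, 0.002, 3.005]
contact_force: [-3.4, 6.9, 7.3]
opening: 0.179
grasp_force: 87.7
```

Request:
{"name": "play_rows", "arguments": {
  "dp": [
    [0,0,-0.06],
    [0,0,-0.12],
    [0,0,-0.18],
    [0,0,-0.24],
    [0,0,-0.3]
  ],
  "rot": [
    [0,0,0],
    [0,0,0],
    [0,0,0],
    [0,0,0],
    [0,0,0]
  ]
}}

```text
clock: 13.47
eef_pos: [406.8, 196.3, 128.5]
tcp_rot: [3.139, 0.001, 3.005]
contact_force: [0.8, 8.0, -5.1]
opening: 0.179
grasp_force: 87.9
```

Request:
{"name": "play_rows", "arguments": {
  "dp": [
    [0,0,-0.07],
    [0,0,-0.15],
    [0,0,-0.23],
    [0,0,-0.31],
    [0,0,-0.4]
  ],
  "rot": [
    [0,0,0],
    [0,0,0],
    [0,0,0],
    [0,0,0],
    [0,0,0]
  ]
}}

```text
clock: 13.88
eef_pos: [406.7, 196.3, 144.0]
tcp_rot: [3.139, 0.001, 3.006]
contact_force: [3.4, 9.3, -12.7]
opening: 0.177
grasp_force: 88.3
```

Request:
{"name": "play_rows", "arguments": {
  "dp": [
    [0,0,-0.1],
    [0,0,-0.2],
    [0,0,-0.3],
    [0,0,-0.4],
    [0,0,-0.5]
  ],
  "rot": [
    [0,0,0],
    [0,0,0],
    [0,0,0],
    [0,0,0],
    [0,0,0]
  ]
}}

```text
clock: 14.3
eef_pos: [406.7, 196.3, 164.0]
tcp_rot: [3.139, 0.001, 3.006]
contact_force: [4.5, 9.0, -13.3]
opening: 0.18
grasp_force: 88.2
```

Request:
{"name": "play_rows", "arguments": {
  "dp": [
    [0,0,-0.1],
    [0,0,-0.2],
    [0,0,-0.3],
    [0,0,-0.4],
    [0,0,-0.5]
  ],
  "rot": [
    [0,0,0],
    [0,0,0],
    [0,0,0],
    [0,0,0],
    [0,0,0]
  ]
}}

```text
clock: 14.72
eef_pos: [406.7, 196.3, 184.0]
tcp_rot: [3.139, 0.001, 3.006]
contact_force: [4.1, 8.6, -11.7]
opening: 0.176
grasp_force: 88.1
```

Request:
{"name": "play_rows", "arguments": {
  "dp": [
    [0,0,-0.07],
    [0,0,-0.13],
    [0,0,-0.19],
    [0,0,-0.24],
    [0,0,-0.28]
  ],
  "rot": [
    [0,0,0],
    [0,0,0],
    [0,0,0],
    [0,0,0],
    [0,0,0]
  ]
}}

```text
clock: 15.13
eef_pos: [406.7, 196.3, 195.1]
tcp_rot: [3.139, 0.001, 3.006]
contact_force: [5.0, 9.4, -12.6]
opening: 0.178
grasp_force: 88.2
```

Request:
{"name": "play_rows", "arguments": {
  "dp": [
    [0,0,-0.03],
    [0,0,-0.05],
    [0,0,-0.06],
    [0,0,-0.06]
  ],
  "rot": [
    [0,0,0],
    [0,0,0],
    [0,0,0],
    [0,0,0]
  ]
}}

```text
clock: 15.47
eef_pos: [406.7, 196.3, 197.1]
tcp_rot: [3.139, 0.001, 3.006]
contact_force: [4.9, 8.6, -14.9]
opening: 0.177
grasp_force: 88.0
```

Request:
{"name": "play_rows", "arguments": {
  "dp": [
    [0,0,-0.02],
    [0,0,-0.04],
    [0,0,-0.04]
  ],
  "rot": [
    [0,0,0],
    [0,0,0],
    [0,0,0]
  ]
}}

```text
clock: 15.72
eef_pos: [406.6, 196.2, 197.4]
tcp_rot: [3.139, 0.001, 3.006]
contact_force: [11.0, 10.9, -32.5]
opening: 0.174
grasp_force: 88.6
```

Request:
{"name": "play_rows", "arguments": {
  "dp": [
    [0,0,0.03],
    [0,0,0.03],
    [0,0,0.03],
    [0,0,0.03],
    [0,0,0.03]
  ],
  "rot": [
    [0,0,0],
    [0,0,0],
    [0,0,0],
    [0,0,0],
    [0,0,0]
  ]
}}

```text
clock: 16.13
eef_pos: [406.7, 196.2, 197.2]
tcp_rot: [3.139, 0.001, 3.006]
contact_force: [7.0, 9.6, -19.2]
opening: 0.176
grasp_force: 90.6
```

Request:
{"name": "play_rows", "arguments": {
  "dp": [
    [0,0,0],
    [0,0,0],
    [0,0,0],
    [0,0,0],
    [0,0,0]
  ],
  "rot": [
    [0,0,0],
    [0,0,0],
    [0,0,0],
    [0,0,0],
    [0,0,0]
  ],
  "fingers": 1
}}

```text
clock: 16.55
eef_pos: [406.1, 194.8, 198.2]
tcp_rot: [3.141, 0.0, 3.006]
contact_force: [0.3, -0.2, 0.5]
opening: 0.869
grasp_force: 0.0
```

Request:
{"name": "play_rows", "arguments": {
  "dp": [
    [0,0,-0.4],
    [0,0,-1.0],
    [0,0,-1.7],
    [0,0,-2.3],
    [0,0,-2.3]
  ],
  "rot": [
    [0,0,0],
    [0,0,0],
    [0,0,0],
    [0,0,0],
    [0,0,0]
  ]
}}

```text
clock: 16.97
eef_pos: [408.2, 195.8, 294.6]
tcp_rot: [3.138, 0.006, 3.006]
contact_force: [0.8, -0.2, 0.1]
opening: 0.999
grasp_force: 0.0
```

```bash
python3 - <<'E'
from rig import optics
import cv2
for i in range(2):
    for n in("scene","side"): cv2.imwrite(f"pics/e{n}{i}.png",optics.grab_frame(n)["color"][:,:,::-1])
# yellow hook rows and white strap rows, for numeric check; motion between frames
import numpy as np
for n in("scene","side"):
    a=[cv2.imread(f"pics/e{n}{i}.png").astype(int) for i in(0,1)]
    print(n,"mean abs diff",np.abs(a[0]-a[1]).mean(), "px>40:",(np.abs(a[0]-a[1]).max(2)>40).sum())
    h=cv2.cvtColor(a[1].astype(np.uint8),cv2.COLOR_BGR2HSV)
    m=cv2.inRange(h,(20,150,80),(33,255,255)); 
    k,_,st,ce=cv2.connectedComponentsWithStats(m)
    print([list(map(int,s)) for s in st[1:] if s[4]>15])
    w=cv2.inRange(h,(0,0,150),(180,60,255))[60:260,180:420]; 
E
```

```text
scene mean abs diff 0.9054322916666667 px>40: 629
[[298, 125, 50, 24, 624], [283, 139, 5, 11, 43], [273, 156, 5, 5, 23], [238, 267, 32, 24, 685], [281, 275, 8, 10, 70]]
side mean abs diff 2.4381822916666667 px>40: 236
[[238, 140, 19, 39, 419], [249, 184, 12, 10, 99], [255, 207, 8, 5, 30], [355, 244, 24, 26, 398]]
```

Request:
{"name": "play_rows", "arguments": {
  "dp": [
    [0,0,0],
    [0,0,0],
    [0,0,0],
    [0,0,0],
    [0,0,0]
  ],
  "rot": [
    [0,0,0],
    [0,0,0],
    [0,0,0],
    [0,0,0],
    [0,0,0]
  ]
}}

```text
clock: 17.58
eef_pos: [405.9, 194.8, 289.6]
tcp_rot: [-3.141, -0.0, 3.006]
contact_force: [0.1, -0.0, -0.2]
opening: 1.001
grasp_force: 0.0
```

Request:
{"name": "play_rows", "arguments": {
  "dp": [
    [0,0,0],
    [0,0,0],
    [0,0,0],
    [0,0,0],
    [0,0,0]
  ],
  "rot": [
    [0,0,0],
    [0,0,0],
    [0,0,0],
    [0,0,0],
    [0,0,0]
  ]
}}

```text
clock: 18.0
eef_pos: [406.0, 194.9, 289.9]
tcp_rot: [3.142, 0.0, 3.006]
contact_force: [-0.8, 0.0, -0.2]
opening: 0.996
grasp_force: 0.0
```

```bash
cat > chk.py <<'E'
from rig import optics
import cv2,numpy as np
from fit import proj,tf
s=(497,182.3,1.4352)
print('predicted strap top rear corners side:',[proj('d',tf(s,(-144,y,203))).round(1) for y in(42,-42)],'tail bar bottom corners',[proj('d',tf(s,(-230,y,129))).round(1) for y in(55,-55)])
print('predicted feet scene (near side):',[proj('s',tf(s,(-135+x,-52,96))).round(1) for x in(-70,70)],'tail low',proj('s',tf(s,(-230,-55,129))).round(1),'nose low',proj('s',tf(s,(-40,-55,129))).round(1))
F=[[optics.grab_frame(n)["color"][:,:,::-1] for n in("scene","side")] for _ in range(8)]
for j,(y0,y1,x0,x1) in enumerate([(100,230,220,335),(160,300,190,310)]):
    B=[cv2.GaussianBlur(f[j][y0:y1,x0:x1],(0,0),1.5).astype(int) for f in F]
    print([ (np.abs(b-B[0]).max(2)>25).sum() for b in B],[tuple(np.round(cv2.phaseCorrelate(cv2.cvtColor(B[0].astype(np.uint8),6).astype(np.float32),cv2.cvtColor(b.astype(np.uint8),6).astype(np.float32))[0],2)) for b in B[1::2]])
for n,f in zip(("scene","side"),F[-1]): cv2.imwrite(f"pics/f{n}.png",f)
E
python3 chk.py
```

```text
predicted strap top rear corners side: [array([225.9, 180.6]), array([275. , 172.1])] tail bar bottom corners [array([230.6, 248.4]), array([297. , 234.2])]
predicted feet scene (near side): [array([260.9, 196.3]), array([332.1, 192.9])] tail low [246.  183.6] nose low [345.2 179. ]
[np.int64(0), np.int64(0), np.int64(0), np.int64(0), np.int64(0), np.int64(0), np.int64(0), np.int64(0)] [(np.float64(0.0), np.float64(0.5)), (np.float64(0.0), np.float64(0.49)), (np.float64(0.02), np.float64(0.49)), (np.float64(-0.0), np.float64(0.49))]
[np.int64(0), np.int64(0), np.int64(0), np.int64(0), np.int64(0), np.int64(0), np.int64(0), np.int64(0)] [(np.float64(0.0), np.float64(-0.03)), (np.float64(0.02), np.float64(-0.0)), (np.float64(0.01), np.float64(-0.02)), (np.float64(-0.01), np.float64(-0.02))]
```

```bash
python3 - <<'E'
from fit import *
import cv2
w=(430,-65.5,1.3128); s=(498.8,182.8,1.4352)
pix={'d':(251.2,290),'s':(185+124/3.4,90+299/3.4)}
def back(c,u,v,z):
    f,a,b=K[c]; d=R[c].T@np.array([(u-a)/f,(v-b)/f,1]); o=-R[c].T@T[c]; return o+d*(z-o[2])/d[2]
for c in pix:
    q=back(c,*pix[c],87); d=q[:2]-w[:2]; cc,ss=np.cos(w[2]),np.sin(w[2]); l=(cc*d[0]+ss*d[1],-ss*d[0]+cc*d[1])
    m=cv2.inRange(cv2.cvtColor(cv2.imread("pics/fscene.png" if c=='s' else "pics/fside.png"),cv2.COLOR_BGR2HSV),(20,130,70),(33,255,255))
    _,_,st,ce=cv2.connectedComponentsWithStats(m)
    print(c,'local',np.round(l,1),'pred level',proj(c,tf(s,(-135+l[0],l[1],87+63))).round(1),'pred 10deg nose up',proj(c,tf(s,(-135+l[0],l[1],87+63+l[0]*.17))).round(1),'seen',[(x.round(1),int(t[4])) for x,t in zip(ce[1:],st[1:]) if 10<t[4]<60])
E
```

```text
d local [-33.6  -0.9] pred level [258.1 208.8] pred 10deg nose up [258.4 211.4] seen [(array([258. , 208.6]), 32), (array([359.2, 236.7]), 11)]
s local [-39.4  -0.1] pred level [275.5 158.8] pred 10deg nose up [275.7 161.8] seen [(array([285. , 144.3]), 45), (array([275. , 157.8]), 23)]
```

The marking on the walker's back lies within about 1 px of where a level, fully raised walker should show it, and successive frames show no motion. I'm handing in.

```bash
python3 -c "
from rig import r
print(r.sign_off())"
```

```text
the job is handed in; nothing more can be done
None
```

The job is handed in at about 18 s, with the robot hanging level and still from the hook at the top stop, the gripper clear and the other things not touched as far as I could tell; sign-off gave no verdict.

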